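# Tip bushings through a gated funnel into a jar

### The job

Fill the jar under the filling stand: open the gate with its quarter-turn lever, and raise the pan's pull bar so that all four bushings slide out of the tipping pan and drop through the funnel into the jar. Then let the pan back down level and turn the gate fully closed again. Keep the jar standing under the funnel and leave the other things on the bench alone.

Things in the scene. Friction and masses are not known exactly. Their poses are not given: they have to be found in the camera images.
- station: Filling stand fixed to the bench: grey base plate 190 x 270 x 8 mm, column on its +x side, steel funnel on its z axis (rim 148 mm across at z = 168 mm; throat 56 mm inside, lower end at z = 89 mm), tipping pan on its +y side, gate lever on its -y side. Origin at bench height under the funnel's centre; at yaw 0 x points away from the robot; z up.
- funnel_mouth (a point): centre of the funnel's rim (fixed to the stand, 168 mm above the bench)
- outlet (a point): centre of the throat's lower end, straight above the jar (fixed to the stand, 89 mm above the bench)
- pan (a joint): tipping pan: open-fronted aluminium tray, inside 78 x 100 mm with 30 mm walls, hinged along the stand's x axis at its open edge over the funnel. 0 rad = level on its rests (stop); grows as the outer end is raised; stop at 1.2 rad. Its own weight brings it back to level when let go.
- pan_hinge (a point): middle of the pan's hinge line (fixed to the stand, at stand y = +50 mm, z = 172 mm)
- pan_bar (a point): middle of the pan's round pull bar (moves with the pan; axes those of the pan): bar 12 mm thick along the pan's x axis, free for 80 mm between its two arms, 148 mm out from the hinge and 20 mm above the hinge plane; 42 mm of empty space between bar and end wall of the pan
- gate (a joint): quarter-turn gate under the throat, turning about a vertical pin. 0 rad = closed (stop), plate covers the throat; pi/2 = fully open (stop), plate swung clear; grows anticlockwise seen from above. It stays where it is left (friction about 0.06 N m).
- gate_pivot (a point): the gate's vertical turning axis (fixed to the stand, at stand y = -60 mm, z = 83 mm)
- gate_grip (a point): on the axis of the upright round post at the end of the gate's lever (moves with the gate): post 14 mm thick, standing free from 90 to 131 mm above the bench; this point is 119 mm above the bench and 85 mm from the pivot, at stand direction -135 degrees from the pivot when closed, -45 degrees when open
- post_foot (a point): foot of the bench's white upright post, 28 mm square and 1.1 m tall, fixed: an obstacle for the arm between its start pose and the work
- jar: clear plastic jar, loose, upright under the throat on the base plate: 68 mm across, 68 mm high, inside 62 mm across, floor 5 mm. Origin in the centre of its underside, z up.
- bush_a: turned metal bushing, 21 mm across its flange, 17 mm long, standing in the pan at the start; origin in the centre of its underside, z along its axis
- bush_b: turned metal bushing, 19 mm across its flange, 21 mm long, standing in the pan at the start; origin in the centre of its underside, z along its axis
- bush_c: turned metal bushing, plain tube, 17 mm across, 23 mm long, standing in the pan at the start; origin in the centre of its underside, z along its axis
- bush_d: turned metal bushing, 19 mm across its flange, 21 mm long, standing in the pan at the start; origin in the centre of its underside, z along its axis
- tape: a roll of tape lying flat, 103 mm across, 19 mm high, a bystander standing on the bench; origin in the centre of its underside
- housing_a: a stepped round plastic housing, 45 mm across, 31 mm high, a bystander standing on the bench; origin in the centre of its underside
- housing_b: a stepped round plastic housing, 45 mm across, 37 mm high, a bystander standing on the bench; origin in the centre of its underside
- tin: a small round tin, 54 mm across, 36 mm high, a bystander standing on the bench; origin in the centre of its underside

How it is judged (in metres and radians):
At the end, for the whole second after the job is handed in: All four bushings lie at rest inside the jar (origin within 34 mm of its axis and 68 mm of its floor level, below its rim); the gate is closed again (below 0.12 rad); the pan is back down (below 0.10 rad); the jar stands upright (tilt below 0.1 rad) within 15 mm of the outlet's axis (horizontal distance between each of bush_a, bush_b, bush_c, bush_d and jar below 0.034 m and z of bush_a in the frame of jar between -0.002 and 0.068 m and linear speed of each of bush_a, bush_b, bush_c, bush_d below 0.03 m/s and z of bush_b in the frame of jar between -0.002 and 0.068 m and z of bush_c in the frame of jar between -0.002 and 0.068 m and z of bush_d in the frame of jar between -0.002 and 0.068 m and value of joint gate below 0.12 rad and value of joint pan below 0.1 rad and horizontal distance between jar and outlet below 0.015 m and angle between jar's own z axis and vertical below 0.1 rad); the robot touches nothing.
It fails at once if a bystander (housing_a or the tin) is pushed more than 30 mm away (distance of any of housing_a, tin from where it was at the start of the episode above 0.03 m).
It also fails if it takes over 70 s, if anything falls off the work surface, if the arm or the gripper's body presses on something with over 40 N, if the wrist force passes 120 N, or if a joint passes its speed limit or range.

### The arm

A 6-joint arm with a two-finger parallel gripper is mounted at the origin on a cart in front of the work surface, level with it; the furniture and walls round the work are solid. World frame = base frame: x ahead of the robot, y to its left, z up, the work surface at z = 0. Lengths are in mm, angles in rad, forces in N, time in s.
With the tool pointing down it reaches from about 375 to 925 mm from the base axis. Payload 5.7 kg.
Tool frame: the origin (TCP) lies midway between the tips of the shut fingers; the grasp point (between the pads) lies bot.hold_point_z behind it (bot.hold_point_z is the distance from the TCP to the grasp point, in mm); z points along the fingers, y is the direction in which the jaws open and shut (so a half turn about z gives the same grasp; the last joint's range is limited). The gripper opens to 88 mm and grips with 3 to 60 N. Pads are 20 mm wide; open, the fingers measure 115 mm over their backs; the gripper's body (75 mm by 178 mm) begins 61 mm behind the grasp point.
Start: joints at [-1.416, 0.359, 1.51, -0, 1.272, -0.115], TCP at [159.909, -578.266, 222.623] pointing down, gripper open.
Joint ranges: [-2.97, 2.97], [-1.01, 2.36], [0.21, 2.38], [-0.96, 4.11], [0.2, 2.71], [-2.98, 2.98]. Speed limits (rad/s): [2.39, 2.39, 3.14, 3.14, 3.14, 3.14].

### API

Orientations are given as [roll, pitch, yaw] about the fixed x, y, z axes, in that order (R = Rz(yaw) Ry(pitch) Rx(roll)).
In Python, from workcell import sensors, imaging, workorder, bot gives the robot as it stands. The module is installed in compiled form; this text tells all that it offers.
- The arm moves only by the tool play_rows, never from a script. Its argument "targets" is a list that holds one entry, the list of rows, each a list of 6 numbers: the shift along the tool's x, y, z in cm, then the turn, a rotation vector about the tool's x, y, z in rad. In form: [[[tx, ty, tz, wx, wy, wz], ...]]. A call has 1 to 12 rows; each row is the pose to reach, as a shift and turn from the pose commanded when the call began, along the tool's axes at that moment; what a row does not reach only later rows make up. A row lasts 1/10 s, in which the tool goes at most 50 mm and 8.59 degrees, less where a joint would pass 70% of its speed; a pose out of reach is approached as far as the arm can. A call with a gripper value outside its range is refused whole. "gripper" is the gripper's target within -1 to 1 (shut at 1, half-way at 0, fully open at -1), set as the call begins (left out, the last holds). The fingers move at their own pace and stop on an object; "force" is the grip in N (left out, the last holds). Time passes only in rows, so rows that repeat a pose let the fingers close. It gives the time, the measured TCP pose, the force and the opening at its end, in the units of the state.
- sensors.get_state(): the state, without advancing time (a new reading comes with each control period).
- imaging.capture(name): name is "scene" or "top" or "wrist"; returns a dict with "pixels" (384x512x3 uint8, red, green, blue), "camera_matrix" (3x3 intrinsics, pixels), "rvec" (rotation vector, rad) and "tvec" (3), from world to camera coordinates, as OpenCV has them; the wrist camera has in their place "mount" (4x4, takes a point from camera to tool coordinates, whose origin is the TCP and whose axes are the flange's). Camera axes: x right, y down, z forward; pixel columns grow to the right and rows downward; lengths in mm; the calibration is good to about 2 mm. A picture is of the moment at which its call begins: read the wrist's pose just before it. There is no depth.
- workorder.finish_job(): hands the job in, once; it reports no verdict.
The state is a dict: "clock": time; "joints": joint angles; "joint_velocities": joint speeds; "effort": joint torques, N m; "tcp_pos": TCP position; "orientation": TCP orientation; "contact_force": force on the tool from outside, world axes, zero at the start; "moment": the same for the moment, N m; "gripper_width": finger opening in mm.
Only numpy, scipy, OpenCV 4.12 (cv2) and the standard library are available. Lean on these libraries where they do the work, as an engineer would, in place of code of your own. Each camera call takes 0.05 s, during which the arm holds its last target.

## Working session

There is one attempt and no reset: what is moved stays moved. The work goes in short steps, Python scripts to look and compute and a tool call to move; the robot and the scene stay as the last step left them, time stands still between calls to the robot, and variables do not carry over. Pictures are saved under pics/ and viewed, and the job is handed in when it is done.

Besides the shell and the picture viewer there is one more tool, called as name(argument=value, ...), one argument or row to a line, values as JSON. play_rows: Moves the arm, as the interface text tells. Its arguments: {"type":"object","properties":{"targets":{"type":"array"},"gripper":{"type":"number"},"force":{"type":"number"}},"required":["targets"]}

```bash
mkdir -p pics; ls
python3 - <<'E'
from workcell import sensors, imaging, workorder, bot
import cv2
print(sensors.get_state()); print(bot.hold_point_z, dir(bot))
for n in ["scene","top","wrist"]:
    c=imaging.capture(n); cv2.imwrite(f"pics/{n}0.png",c["pixels"][:,:,::-1])
    print(n,{k:v for k,v in c.items() if k!="pixels"})
E
```

```text
pics
{'clock': 0.0, 'joints': array([-1.41609359e+00,  3.59499025e-01,  1.51142093e+00,  1.00409519e-05,
        1.27250305e+00, -1.15114895e-01]), 'joint_velocities': array([-4.77388060e-04,  7.33035830e-05,  7.77878221e-05, -2.60714382e-04,
       -2.51178973e-04, -1.54219963e-03]), 'effort': array([ 2.01007337e-03, -5.15374768e+01, -2.70724458e+01,  6.78458903e-02,
        3.51574388e-02, -1.58126977e-04]), 'tcp_pos': array([ 159.81420514, -577.61067339,  221.81753882]), 'orientation': array([-3.13977552e+00, -2.19764166e-04,  2.69814471e-01]), 'contact_force': array([ 0.09504363, -0.34992436, -0.78819114]), 'moment': array([-0.03604418,  0.02142191, -0.04075422]), 'gripper_width': 87.70905367977892}
18.700000000000003 ['IKError', '__class__', '__delattr__', '__dict__', '__dir__', '__doc__', '__eq__', '__format__', '__ge__', '__getattribute__', '__getstate__', '__gt__', '__hash__', '__init__', '__init_subclass__', '__le__', '__lt__', '__module__', '__ne__', '__new__', '__reduce__', '__reduce_ex__', '__repr__', '__setattr__', '__sizeof__', '__str__', '__subclasshook__', '__weakref_
[... 438 characters left out ...]
       [  0.        ,   0.        ,   1.        ]]), 'rvec': array([ 2.12145344, -2.10632353,  0.18994534]), 'tvec': array([  31.63111297,  598.73363307, 1015.84351485])}
wrist {'camera_matrix': array([[332.89078831,   0.        , 260.12016645],
       [  0.        , 332.89078831, 187.81750408],
       [  0.        ,   0.        ,   1.        ]]), 'mount': array([[ 2.01174111e-04, -9.56718465e-01, -2.91015015e-01,
         7.98454723e+01],
       [ 9.99999686e-01, -3.05651282e-05,  7.91767637e-04,
         8.56796261e-01],
       [-7.66393629e-04, -2.91015082e-01,  9.56718158e-01,
        -1.62267890e+02],
       [ 0.00000000e+00,  0.00000000e+00,  0.00000000e+00,
         1.00000000e+00]])}
```

View pics/scene0.png

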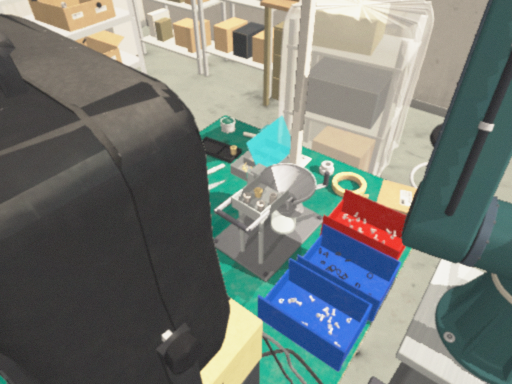

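View pics/top0.png

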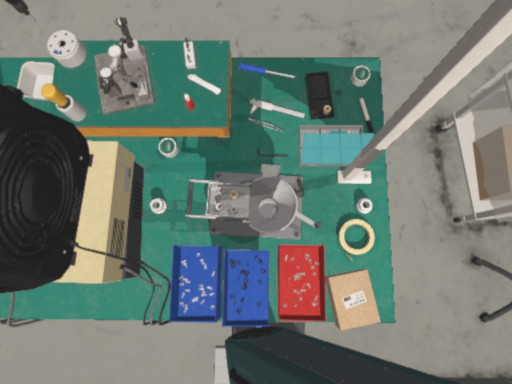

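View pics/wrist0.png

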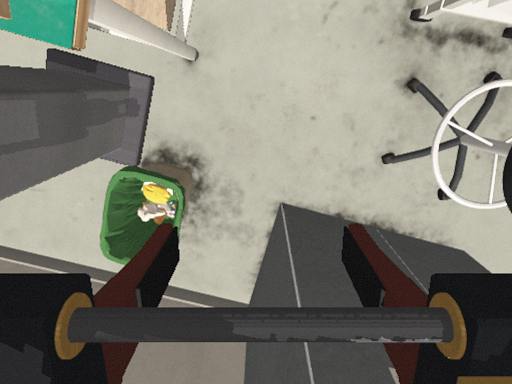

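```bash
cat > h.py <<'E'
import numpy as np, cv2
from scipy.spatial.transform import Rotation as R
from workcell import sensors, imaging, workorder, bot
def proj(c,P):
    return cv2.projectPoints(np.array(P,float).reshape(-1,3),c["rvec"],c["tvec"],c["camera_matrix"],None)[0].reshape(-1,2)
def ray(c,uv):
    Rm=cv2.Rodrigues(c["rvec"])[0]; o=-Rm.T@c["tvec"]
    d=Rm.T@np.linalg.inv(c["camera_matrix"])@np.array([uv[0],uv[1],1.])
    return o,d
def plane(c,uv,z):
    o,d=ray(c,uv); return o+d*(z-o[2])/d[2]
def crop(c,x0,x1,y0,y1,k,fn):
    cv2.imwrite(fn,cv2.resize(c["pixels"][y0:y1,x0:x1,::-1],None,fx=k,fy=k,interpolation=cv2.INTER_CUBIC))
def tool(s=None):
    s=s or sensors.get_state(); return np.array(s["tcp_pos"]),R.from_euler("xyz",s["orientation"])
E
python3 - <<'E'
from h import *
t=imaging.capture("top"); s=imaging.capture("scene")
crop(t,150,390,140,250,3.3,"pics/t1.png"); crop(s,200,400,110,280,4,"pics/s1.png")
for c in(t,s): print(ray(c,(256,192))[0])
for uv in [(270,205),(340,177),(157,206),(364,206),(356,237),(167,148)]: print(uv,plane(t,uv,0))
E
```

```text
[ 392.63787572   20.48076264 1112.13154539]
[176.61011208 622.64644396 778.99406948]
(270, 205) [554.35041437   3.9300066    0.        ]
(340, 177) [ 641.94851925 -209.27921092    0.        ]
(157, 206) [549.06879772 345.52159291   0.        ]
(364, 206) [ 553.16164221 -278.17790739    0.        ]
(356, 237) [ 460.55566195 -250.43020139    0.        ]
(167, 148) [731.58576184 325.41120423   0.        ]
```

View pics/t1.png

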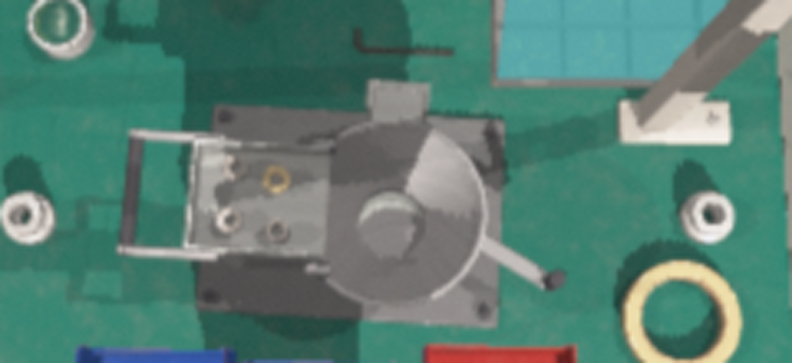

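View pics/s1.png

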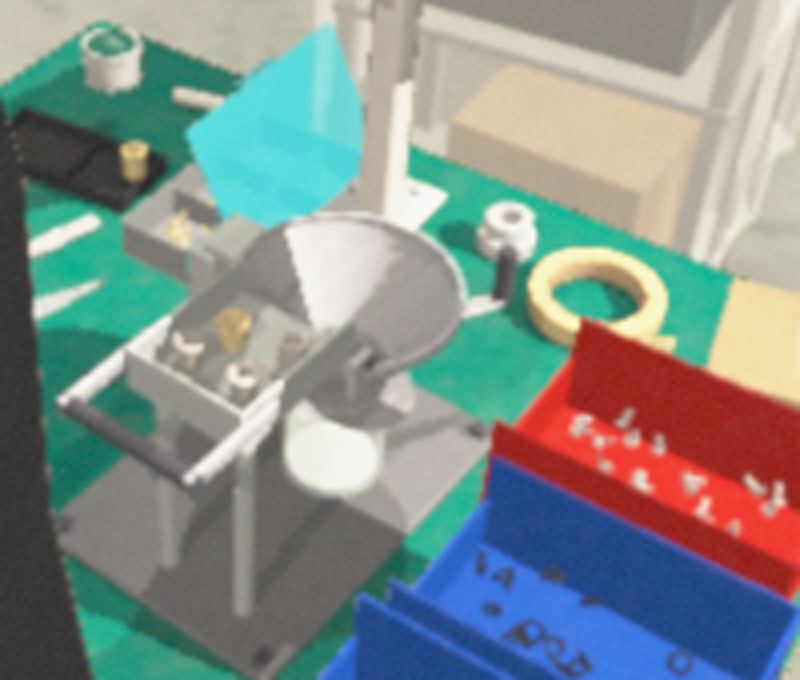

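Run:
```python
from h import *
t=imaging.capture("top"); s=imaging.capture("scene")
T=lambda u,v,z:plane(t,(150+(u+.5)/3.3-.5,140+(v+.5)/3.3-.5),z)[:2].round(1)
S=lambda u,v,z:plane(s,(200+(u+.5)/4-.5,110+(v+.5)/4-.5),z)[:2].round(1)
print("plate",[T(*p,8) for p in [(217,106),(505,118),(497,327),(197,310)]])
print("bolts",[T(*p,8) for p in [(225,117),(483,311),(208,297)]])
print("bar",T(134,138,192),T(123,248,192), "S",S(66,402,192),S(190,478,192))
print("post top",T(555,277,131),"S",S(508,252,131))
print("rim l,r",T(486,225,168),T(327,200,168),T(430,305,168),T(400,120,168))
print("hinge side", T(322,268,172),"S",S(370,355,172))
print("tape",T(682,322,19),"hous",T(709,215,31),T(28,216,31),"tin?",T(60,22,36))
```

```text
plate [array([654.4, 170.8]), array([644.5, -94.8]), array([453.7, -85.1]), array([466.8, 182.9])]
bolts [array([644. , 163.1]), array([467.8, -72.8]), array([478.4, 173.4])]
bar [585.2 208.7] [500.5 213.3] S [588.1 205.3] [500.5 209.3]
post top [ 486.8 -120. ] S [ 484.8 -120.1]
rim l,r [523.1 -62.3] [541.9  61. ] [461.2 -18.9] [605.9   4.4]
hinge side [488.5  63.9] S [485.   57.4]
tape [ 458.7 -246.7] hous [ 552.2 -271.5] [547.4 333.3] tin? [725.9 313.3]
```

Run:
```python
from h import *
t=imaging.capture("top"); s=imaging.capture("scene")
np.save("t.npy",t,allow_pickle=True);np.save("s.npy",s,allow_pickle=True)
crop(t,180,260,165,225,10,"pics/t2.png"); crop(t,240,330,160,240,7,"pics/t3.png")
crop(s,205,275,160,235,8,"pics/s2.png"); crop(s,240,335,150,225,8,"pics/s3.png")
```

```text
(no output)
```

View pics/t2.png

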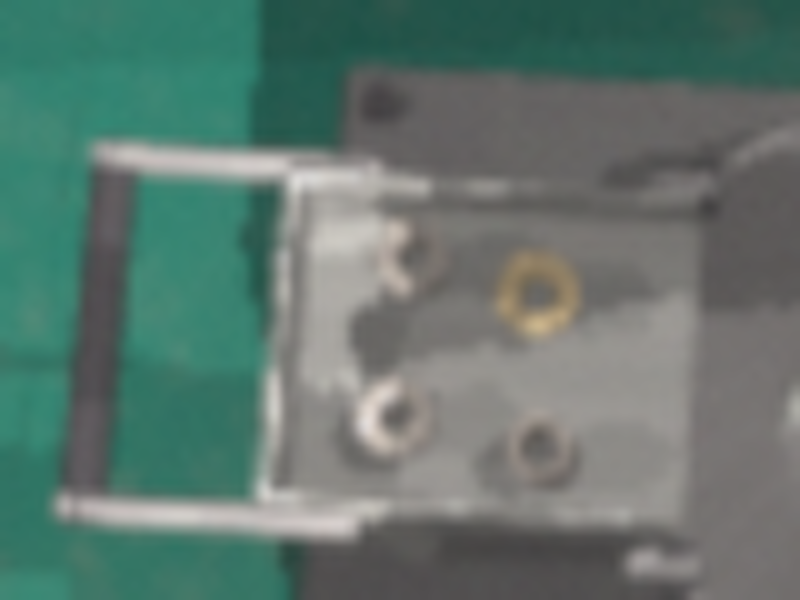

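View pics/t3.png

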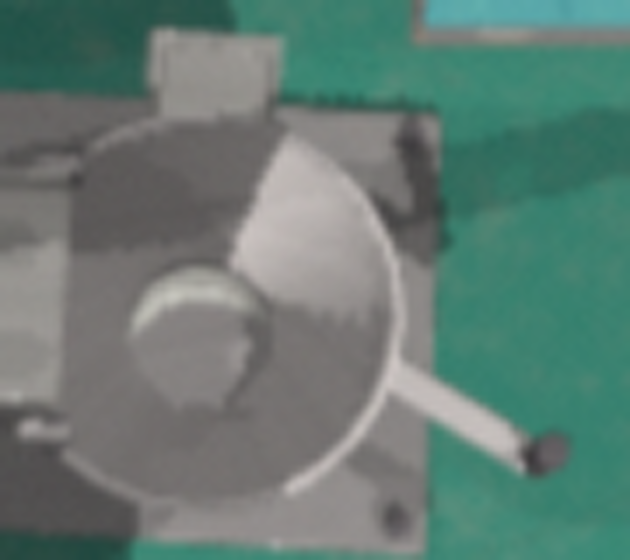

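View pics/s2.png

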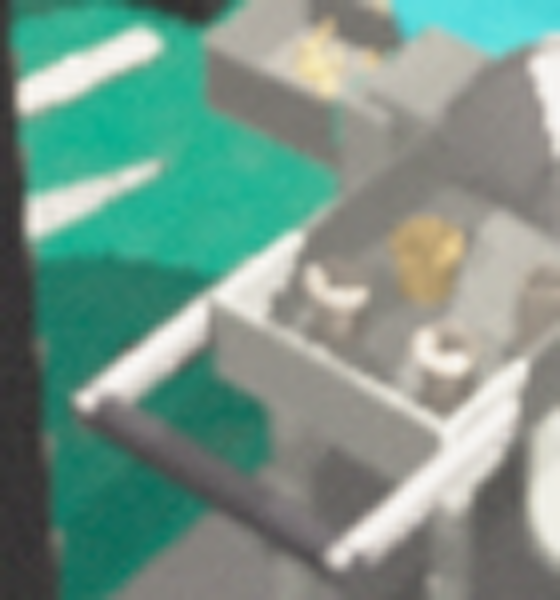

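View pics/s3.png

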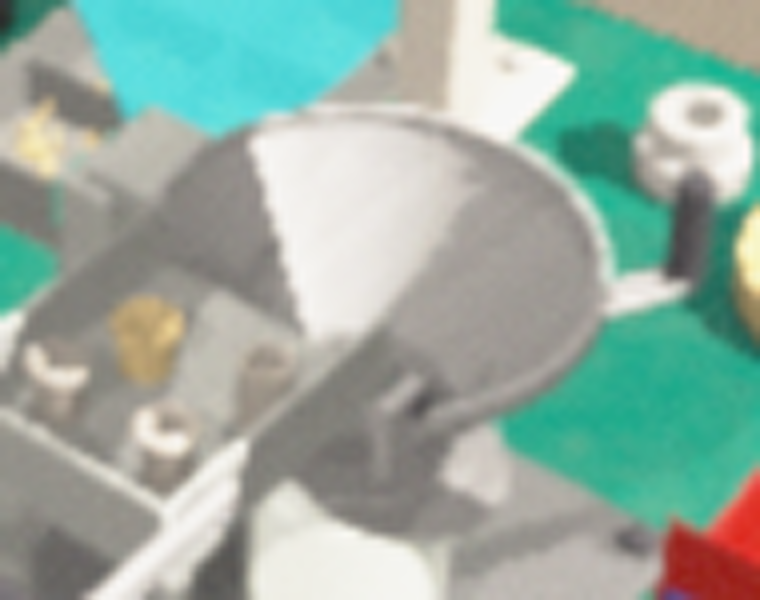

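Run:
```python
from h import *
t=np.load("t.npy",allow_pickle=True).item(); s=np.load("s.npy",allow_pickle=True).item()
f=lambda u,v,k,x0,y0:np.array([x0+(u+.5)/k-.5,y0+(v+.5)/k-.5])
def tri(a,b):
    P=[np.c_[cv2.Rodrigues(c["rvec"])[0],c["tvec"]] for c in(t,s)]
    P=[c["camera_matrix"]@p for c,p in zip((t,s),P)]
    X=cv2.triangulatePoints(P[0],P[1],a.reshape(2,1),b.reshape(2,1)).ravel();X=X[:3]/X[3]
    return X.round(1),(proj(t,X)-a).round(1),(proj(s,X)-b).round(1)
print("bar+x",tri(f(115,165,10,180,165),f(100,402,8,205,160)))
print("bar-x",tri(f(88,490,10,180,165),f(330,553,8,205,160)))
print("post",tri(f(552,448,7,240,160),f(693,180,8,240,150)))
pts=np.array([plane(t,f(u,v,7,240,160),168)[:2] for u,v in [(404,320),(398,265),(290,493),(375,430),(345,185),(290,130),(170,118),(85,155),(66,452),(130,495)]])
from scipy.optimize import least_squares
r=least_squares(lambda p:np.hypot(*(pts-p[:2]).T)-p[2],[535,0,74]); print("rim",r.x,r.fun.round(1))
pts=np.array([plane(s,f(u,v,8,240,150),168)[:2] for u,v in [(260,120),(400,104),(520,145),(590,220),(608,280),(570,360),(440,425)]])
r=least_squares(lambda p:np.hypot(*(pts-p[:2]).T)-p[2],[535,0,74]); print("rimS",r.x,r.fun.round(1))
```

```text
bar+x (array([585.2, 205.9, 195.4]), array([[0.1, 0.2]]), array([[-0.2, -0.1]]))
bar-x (array([503.6, 209.9, 191.9]), array([[0., 0.]]), array([[-0., -0.]]))
post (array([ 486.9, -121.5,  131. ]), array([[-0., -0.]]), array([[0., 0.]]))
rim [532.47598369   9.22973508  72.92031202] [-0.4 -0.2 -0.   2.2 -3.1  1.8  0.5  0.4 -0.7 -0.5]
rimS [533.08270123  13.55216687  75.12776877] [-1.9  2.1  1.  -1.5 -0.5 -0.4  1.1]
```

Run:
```python
from h import *
t=np.load("t.npy",allow_pickle=True).item(); s=np.load("s.npy",allow_pickle=True).item()
for uv in [(195,120),(215,240),(230,300),(100,65),(180,350)]:
    o,d=ray(s,uv); d/=np.linalg.norm(d); print(uv)
    for k in range(100,901,100):
        P=o+d*k; print("  ",P.round(),proj(t,P)[0].round())
```

```text
(195, 120)
   [239. 564. 727.] [-305.  419.]
   [301. 506. 675.] [-168.  339.]
   [363. 447. 623.] [-66. 280.]
   [425. 388. 570.] [ 12. 235.]
   [487. 330. 518.] [ 74. 199.]
   [549. 271. 466.] [125. 169.]
   [611. 213. 414.] [167. 145.]
   [673. 154. 362.] [202. 125.]
   [735.  96. 310.] [232. 107.]
(215, 240)
   [223. 577. 703.] [-287.  426.]
   [269. 532. 627.] [-150.  358.]
   [316. 486. 551.] [-56. 311.]
   [362. 440. 475.] [ 14. 276.]
   [409. 395. 399.] [ 67. 249.]
   [455. 349. 323.] [110. 228.]
   [501. 304. 247.] [144. 211.]
   [548. 258. 171.] [172. 197.]
   [594. 213.  95.] [196. 186.]
(230, 300)
   [213. 584. 694.] [-284.  433.]
   [249. 546. 609.] [-150.  371.]
   [285. 508. 524.] [-58. 330.]
   [321. 469. 439.] [  8. 299.]
   [356. 431. 354.] [ 58. 276.]
   [392. 393. 268.] [ 98. 258.]
   [428. 355. 183.] [129. 244.]
   [464. 316.  98.] [156. 232.]
   [500. 278.  13.] [177. 222.]
(100, 65)
   [256. 575. 741.] [-334.  404.]
   [336. 528. 703.] [-211.  310.]
   [415. 481. 665.] [-117.  237.]
   [495. 434. 627.] [-42. 180.]
   [574. 387. 589.] [ 18. 133.]
   [654. 340. 551.] [69. 94.]
   [734. 293. 513.] [111.  61.]
   [813. 245. 475.] [147.  34.]
   [893. 198. 437.] [179.  10.]
(180, 350)
   [215. 600. 690.] [-292.  428.]
   [254. 577. 600.] [-165.  364.]
   [293. 555. 511.] [-80. 322.]
   [332. 532. 422.] [-19. 291.]
   [371. 510. 332.] [ 27. 268.]
   [410. 487. 243.] [ 63. 250.]
   [449. 464. 154.] [ 92. 236.]
   [488. 442.  64.] [115. 224.]
   [527. 419. -25.] [135. 214.]
```

```bash
cat >> h.py <<'E'
O=np.array([534.7,10.2]); YAW=-0.049
def W(x,y,z):
    c,s=np.cos(YAW),np.sin(YAW); return np.array([O[0]+c*x-s*y,O[1]+s*x+c*y,z])
def rows(wps,base=None):
    """wps: list of (x,y,z,yaw), tool down; prints rows in tool frame from base pose (pos,Rot)"""
    p0,R0=base or tool()
    out=[]
    for x,y,z,a in wps:
        Rt=R.from_euler("xyz",[np.pi,0,a])
        sh=R0.inv().apply(np.array([x,y,z])-p0)/10; w=(R0.inv()*Rt).as_rotvec()
        out.append([float(round(v,2)) for v in sh]+[float(round(v,3)) for v in w])
    print(out)
def polar(r,b,z,a): return (r*np.cos(b),r*np.sin(b),z,a)
def state():
    s=sensors.get_state(); print("t",round(s["clock"],2),"tcp",np.round(s["tcp_pos"],1),"rpy",np.round(s["orientation"],3),"F",np.round(s["contact_force"],1),"w",round(s["gripper_width"],1),"j",np.round(s["joints"],2))
E
python3 - <<'E'
from h import *
p,q=tool(); r0=np.hypot(*p[:2]); b0=np.arctan2(p[1],p[0]); print(r0,b0)
# retract and raise
base=(np.array([159.9,-578.3,222.6]),R.from_euler("xyz",[np.pi,0,.27]))
rows([polar(600-30*k,b0,222.6+15*k,.27) for k in range(1,5)],base)
base2=(np.array(polar(480,b0,282.6,.27)[:3]),R.from_euler("xyz",[np.pi,0,.27]))
b1=np.arctan2(-121.5,486.9); n=12
print(b1,(b1-b0)/n)
rows([polar(480,b0+(b1-b0)*k/n,282.6,.27+(1.522-.27)*k/n) for k in range(1,n+1)],base2)
E
```

```text
599.9228280279041 -1.3009638034571558
[[0.0, -3.0, -1.5, 0.0, 0.0, 0.0], [0.01, -6.0, -3.0, 0.0, 0.0, 0.0], [0.01, -9.0, -4.5, 0.0, 0.0, 0.0], [0.01, -12.0, -6.0, 0.0, 0.0, 0.0]]
-0.2445436914274587 0.0880350093358081
[[4.22, -0.19, -0.0, 0.0, 0.0, -0.104], [8.41, -0.74, -0.0, 0.0, 0.0, -0.209], [12.53, -1.66, -0.0, 0.0, 0.0, -0.313], [16.56, -2.94, -0.0, 0.0, 0.0, -0.417], [20.45, -4.57, -0.0, 0.0, 0.0, -0.522], [24.19, -6.54, -0.0, -0.0, 0.0, -0.626], [27.74, -8.82, -0.0, -0.0, 0.0, -0.73], [31.08, -11.42, -0.0, -0.0, 0.0, -0.835], [34.18, -14.29, -0.0, -0.0, 0.0, -0.939], [37.01, -17.42, -0.0, -0.0, 0.0, -1.043], [39.55, -20.8, -0.0, 0.0, 0.0, -1.148], [41.79, -24.38, -0.0, 0.0, 0.0, -1.252]]
```

play_rows(
  targets=[
    [[0, -3, -1.5, 0, 0, 0], [0, -6, -3, 0, 0, 0], [0, -9, -4.5, 0, 0, 0], [0, -12, -6, 0, 0, 0], [0, -12, -6, 0, 0, 0]],
  ],
)

```text
clock: 0.95
tcp_pos: [127.5, -460.2, 284.5]
orientation: [3.14, 0.0, 0.27]
contact_force: [0.7, -0.6, 0.2]
gripper_width: 87.5
```

play_rows(
  targets=[
    [[4.22, -0.19, 0, 0, 0, -0.104], [8.41, -0.74, 0, 0, 0, -0.209], [12.53, -1.66, 0, 0, 0, -0.313], [16.56, -2.94, 0, 0, 0, -0.417], [20.45, -4.57, 0, 0, 0, -0.522], [24.19, -6.54, 0, 0, 0, -0.626], [27.74, -8.82, 0, 0, 0, -0.73], [31.08, -11.42, 0, 0, 0, -0.835], [34.18, -14.29, 0, 0, 0, -0.939], [37.01, -17.42, 0, 0, 0, -1.043], [39.55, -20.8, 0, 0, 0, -1.148], [41.79, -24.38, 0, 0, 0, -1.252]],
  ],
)

```text
clock: 2.15
tcp_pos: [467.3, -115.0, 282.4]
orientation: [3.141, 0.0, 1.526]
contact_force: [1.6, -0.6, 0.3]
gripper_width: 87.8
```

play_rows(
  targets=[
    [[0, 0, 0, 0, 0, 0], [0, 0, 0, 0, 0, 0]],
  ],
  gripper=-0.2,
)

```text
clock: 2.35
tcp_pos: [466.3, -115.8, 282.4]
orientation: [-3.141, 0.0, 1.523]
contact_force: [-0.5, 0.4, -0.5]
gripper_width: 75.3
```

Run:
```python
from h import *
state()
p,q=tool();w=imaging.capture("wrist"); cv2.imwrite("pics/w1.png",w["pixels"][:,:,::-1])
def wp(P):
    c=np.linalg.inv(w["mount"])@np.r_[q.inv().apply(P-p),1]; u=w["camera_matrix"]@c[:3]; return u[:2]/u[2]
for n,P in dict(post=[486.9,-121.5,131],rimc=W(0,0,168),pl=W(0,0,8)).items(): print(n,wp(np.array(P)).round())
rows([(486.9,-121.5,200,1.522),(486.9,-121.5,103,1.522)])
```

```text
t 2.35 tcp [ 466.3 -115.8  282.4] rpy [-3.141  0.     1.523] F [-0.5  0.4 -0.5] w 75.3 j [-0.39  0.13  1.67 -0.    1.34 -0.34]
post [281. 176.]
rimc [343.  17.]
pl [312.  43.]
[[-0.37, 2.1, 8.24, -0.0, 0.001, -0.0], [-0.37, 2.11, 17.94, -0.0, 0.001, -0.0]]
```

View pics/w1.png

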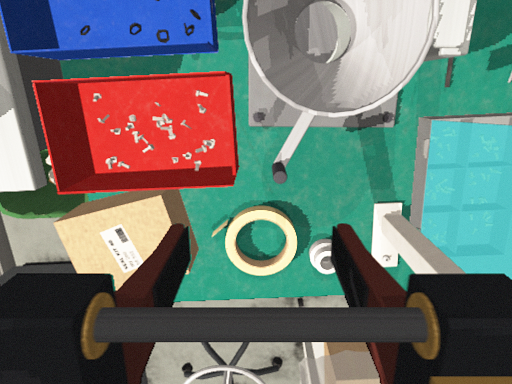

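play_rows(
  targets=[
    [[-0.1, 1, 3, 0, 0, 0], [-0.2, 2.1, 6, 0, 0, 0], [-0.2, 2.1, 10, 0, 0, 0], [-0.2, 2.1, 14, 0, 0, 0], [-0.2, 2.1, 17.5, 0, 0, 0], [-0.2, 2.1, 17.9, 0, 0, 0], [-0.2, 2.1, 17.9, 0, 0, 0]],
  ],
  gripper=-0.2,
)

```text
clock: 3.1
tcp_pos: [486.0, -120.4, 103.3]
orientation: [-3.14, -0.001, 1.52]
contact_force: [0.8, -0.3, 0.0]
gripper_width: 52.6
```

play_rows(
  targets=[
    [[0, 0, 0, 0, 0, 0], [0, 0, 0, 0, 0, 0], [0, 0, 0, 0, 0, 0], [0, 0, 0, 0, 0, 0], [0, 0, 0, 0, 0, 0], [0, 0, 0, 0, 0, 0], [0, 0, 0, 0, 0, 0], [0, 0, 0, 0, 0, 0]],
  ],
  gripper=1,
  force=8,
)

```text
clock: 3.9
tcp_pos: [486.8, -119.4, 104.0]
orientation: [3.141, 0.0, 1.522]
contact_force: [-1.7, -0.2, 5.0]
gripper_width: 13.6
```

Run:
```python
from h import *
state()
w=imaging.capture("wrist"); cv2.imwrite("pics/w2.png",w["pixels"][:,:,::-1])
t=imaging.capture("top"); crop(t,220,340,140,250,5,"pics/t4.png")
```

```text
t 3.9 tcp [ 486.8 -119.4  104. ] rpy [3.141 0.    1.522] F [-1.7 -0.2  5. ] w 13.6 j [-0.38  0.37  1.85 -0.    0.92 -0.33]
```

View pics/w2.png

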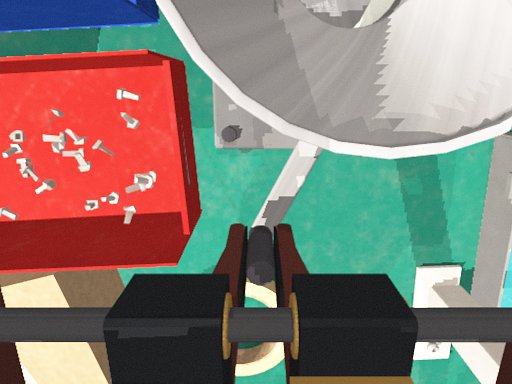

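View pics/t4.png

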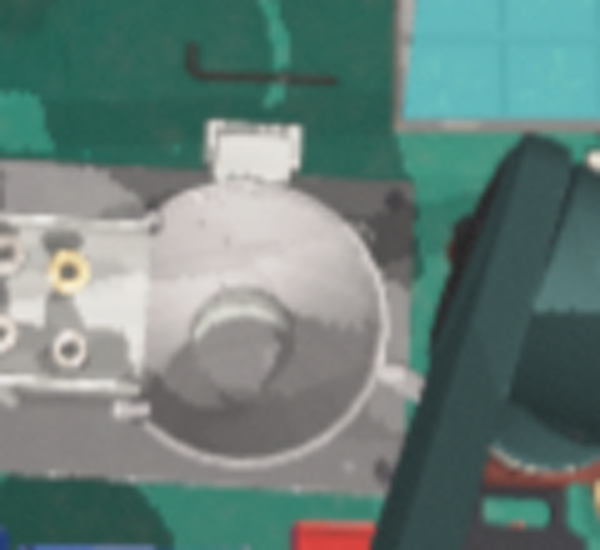

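Run:
```python
from h import *
p,q=tool(); pv=W(0,-60,0)
d=p-pv; a0=np.arctan2(d[1],d[0]); r0=np.hypot(*d[:2]); a1=np.deg2rad(-45)+YAW
print(pv,np.degrees(a0),r0,np.degrees(a1))
n=16
wp=[(pv[0]+(r0+(85-r0)*min(1,k/6))*np.cos(a0+(a1-a0)*k/n),pv[1]+(r0+(85-r0)*min(1,k/6))*np.sin(a0+(a1-a0)*k/n),p[2],1.522) for k in range(1,n+1)]
rows(wp[:8]); 
rows(wp[8:],(np.array(wp[7][:3]),q))
```

```text
[531.76117635 -49.72798441   0.        ] -122.81148733772903 82.90330676199291 -47.80749319614104
[[-0.35, 0.59, 0.0, 0.0, 0.0, -0.0], [-0.65, 1.2, 0.0, 0.0, 0.0, -0.0], [-0.89, 1.84, 0.0, 0.0, 0.0, -0.0], [-1.09, 2.5, 0.0, 0.0, 0.0, -0.0], [-1.23, 3.18, 0.0, 0.0, 0.0, -0.0], [-1.32, 3.87, 0.0, 0.0, 0.0, -0.0], [-1.31, 4.56, 0.0, 0.0, 0.0, -0.0], [-1.25, 5.25, 0.0, 0.0, 0.0, -0.0]]
[[0.12, 0.69, 0.0, 0.0, 0.0, -0.0], [0.29, 1.36, 0.0, 0.0, 0.0, -0.0], [0.52, 2.01, 0.0, 0.0, 0.0, -0.0], [0.8, 2.65, 0.0, 0.0, 0.0, -0.0], [1.14, 3.26, 0.0, 0.0, 0.0, -0.0], [1.52, 3.84, 0.0, 0.0, 0.0, -0.0], [1.95, 4.39, 0.0, 0.0, 0.0, -0.0], [2.42, 4.9, 0.0, 0.0, 0.0, -0.0]]
```

play_rows(
  targets=[
    [[-0.35, 0.59, 0, 0, 0, 0], [-0.65, 1.2, 0, 0, 0, 0], [-0.89, 1.84, 0, 0, 0, 0], [-1.09, 2.5, 0, 0, 0, 0], [-1.23, 3.18, 0, 0, 0, 0], [-1.32, 3.87, 0, 0, 0, 0], [-1.31, 4.56, 0, 0, 0, 0], [-1.25, 5.25, 0, 0, 0, 0]],
  ],
)

```text
clock: 4.8
tcp_pos: [538.5, -134.2, 103.8]
orientation: [-3.141, -0.0, 1.522]
contact_force: [-1.4, -0.4, 5.3]
gripper_width: 13.7
```

play_rows(
  targets=[
    [[0.12, 0.69, 0, 0, 0, 0], [0.29, 1.36, 0, 0, 0, 0], [0.52, 2.01, 0, 0, 0, 0], [0.8, 2.65, 0, 0, 0, 0], [1.14, 3.26, 0, 0, 0, 0], [1.52, 3.84, 0, 0, 0, 0], [1.95, 4.39, 0, 0, 0, 0], [2.42, 4.9, 0, 0, 0, 0], [2.42, 4.9, 0, 0, 0, 0]],
  ],
)

```text
clock: 5.7
tcp_pos: [586.2, -112.2, 103.0]
orientation: [-3.136, 0.001, 1.523]
contact_force: [-7.2, -2.8, 5.1]
gripper_width: 13.8
```

Run:
```python
from h import *
state()
w=imaging.capture("wrist"); cv2.imwrite("pics/w3.png",w["pixels"][:,:,::-1])
t=imaging.capture("top"); crop(t,220,340,140,250,5,"pics/t5.png")
```

```text
t 5.7 tcp [ 586.2 -112.2  103. ] rpy [-3.136e+00  1.000e-03  1.523e+00] F [-7.2 -2.8  5.1] w 13.8 j [-0.3   0.48  1.64 -0.    1.02 -0.25]
```

View pics/w3.png

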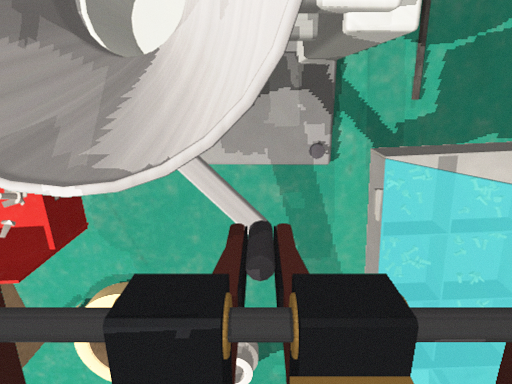

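View pics/t5.png

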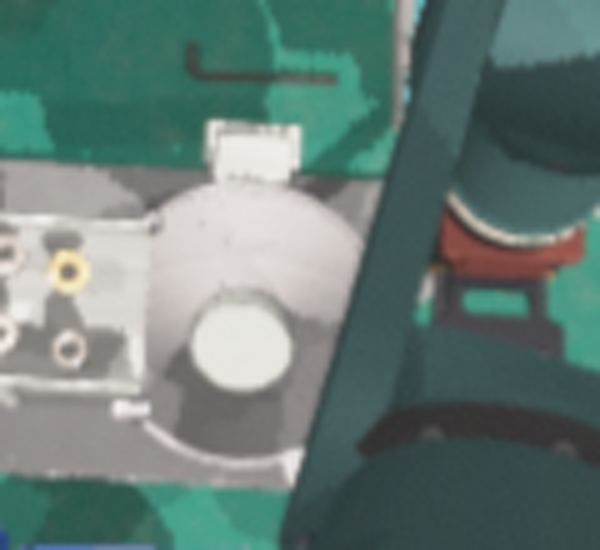

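play_rows(
  targets=[
    [[0, -0.2, 0, 0, 0, 0], [0, -0.2, 0, 0, 0, 0], [0, -0.2, 0, 0, 0, 0], [0, -0.2, 0, 0, 0, 0], [0, -0.2, -3, 0, 0, 0], [0, -0.2, -7, 0, 0, 0], [0, -0.2, -11, 0, 0, 0], [0, -0.2, -15, 0, 0, 0], [0, -0.2, -19, 0, 0, 0], [0, -0.2, -20, 0, 0, 0], [0, -0.2, -20, 0, 0, 0]],
  ],
  gripper=0.1,
)

```text
clock: 6.9
tcp_pos: [587.9, -112.7, 305.7]
orientation: [3.137, 0.001, 1.522]
contact_force: [-0.1, 0.3, -0.2]
gripper_width: 39.7
```

Run:
```python
from h import *
state()
p,q=tool(); B=np.array([544.4,207.9,300]); n=12
al=lambda k:k/n
rows([tuple(p+(B-p)*k/n)+(1.522+(np.pi-.049-1.522)*k/n,) for k in range(1,n+1)])
t=imaging.capture("top"); crop(t,220,340,140,250,5,"pics/t6.png")
```

```text
t 6.9 tcp [ 587.9 -112.7  305.7] rpy [3.137e+00 1.000e-03 1.522e+00] F [-0.1  0.3 -0.2] w 39.7 j [-0.3   0.29  1.4   0.    1.44 -0.26]
[[2.65, -0.49, 0.04, 0.004, 0.001, -0.131], [5.3, -0.99, 0.09, 0.004, 0.001, -0.262], [7.95, -1.48, 0.13, 0.004, 0.002, -0.393], [10.6, -1.97, 0.17, 0.004, 0.002, -0.524], [13.26, -2.46, 0.21, 0.004, 0.002, -0.655], [15.91, -2.96, 0.26, 0.004, 0.003, -0.785], [18.56, -3.45, 0.3, 0.004, 0.003, -0.916], [21.21, -3.94, 0.34, 0.004, 0.003, -1.047], [23.86, -4.43, 0.39, 0.003, 0.003, -1.178], [26.51, -4.93, 0.43, 0.003, 0.004, -1.309], [29.16, -5.42, 0.47, 0.003, 0.004, -1.44], [31.81, -5.91, 0.51, 0.003, 0.004, -1.571]]
```

View pics/t6.png

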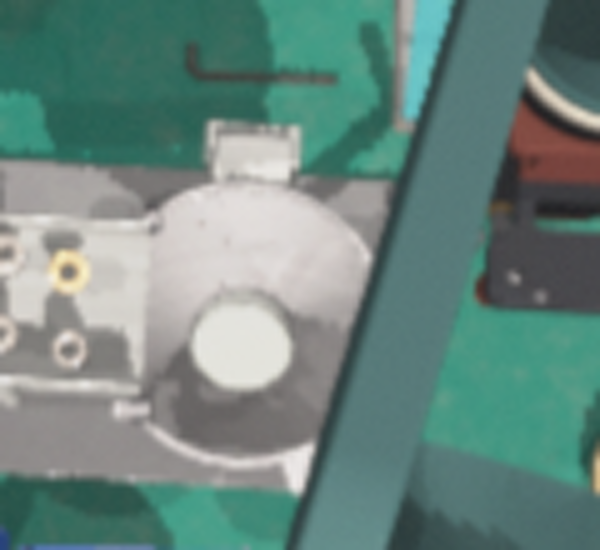

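play_rows(
  targets=[
    [[2.65, -0.5, 0, 0.004, 0, -0.131], [5.3, -1, 0.1, 0.004, 0, -0.262], [7.95, -1.5, 0.1, 0.004, 0, -0.393], [10.6, -2, 0.2, 0.004, 0, -0.524], [13.3, -2.5, 0.2, 0.004, 0, -0.655], [15.9, -3, 0.3, 0.004, 0, -0.785], [18.6, -3.5, 0.3, 0.004, 0, -0.916], [21.2, -4, 0.3, 0.004, 0, -1.047], [23.9, -4.4, 0.4, 0.003, 0, -1.178], [26.5, -4.9, 0.4, 0.003, 0.004, -1.309], [29.2, -5.4, 0.5, 0.003, 0.004, -1.44], [31.8, -5.9, 0.5, 0.003, 0.004, -1.571]],
  ],
)

```text
clock: 8.15
tcp_pos: [541.5, 208.8, 295.6]
orientation: [-3.141, -0.009, 3.098]
contact_force: [0.2, 0.7, -0.4]
gripper_width: 39.4
```

play_rows(
  targets=[
    [[0, 0, 0, 0, 0, 0], [0, 0, 0, 0, 0, 0]],
  ],
)

```text
clock: 8.35
tcp_pos: [542.1, 207.8, 296.5]
orientation: [-3.141, -0.008, 3.092]
contact_force: [-0.2, 0.6, -0.8]
gripper_width: 39.5
```

Run:
```python
from h import *
state()
p,q=tool();w=imaging.capture("wrist"); cv2.imwrite("pics/w4.png",w["pixels"][:,:,::-1])
t=imaging.capture("top"); crop(t,150,340,120,260,4,"pics/t7.png")
def wp(P):
    c=np.linalg.inv(w["mount"])@np.r_[q.inv().apply(P-p),1]; u=w["camera_matrix"]@c[:3]; return u[:2]/u[2]
for x in(-40,0,40): print(wp(W(x,198,192)).round())
rows([(544.4,207.9,175,np.pi-.049)])
```

```text
t 8.35 tcp [542.1 207.8 296.5] rpy [-3.141 -0.008  3.092] F [-0.2  0.6 -0.8] w 39.5 j [ 0.25  0.28  1.44  0.    1.43 -1.28]
[262. 142.]
[262. 190.]
[262. 234.]
[[-0.24, 0.1, 12.24, -0.0, -0.007, -0.002]]
```

View pics/w4.png

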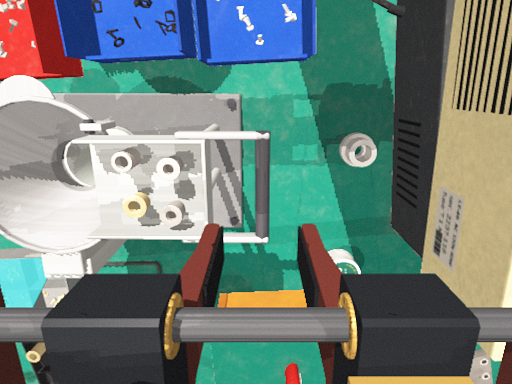

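View pics/t7.png

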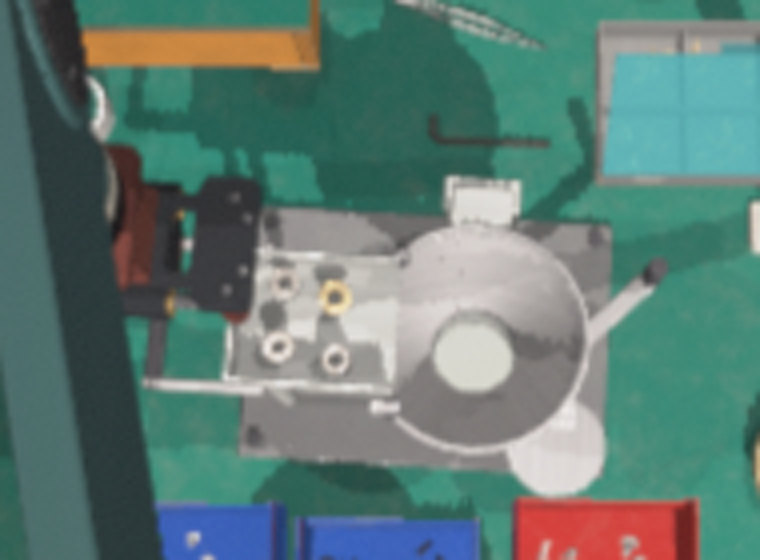

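play_rows(
  targets=[
    [[-0.2, 0.1, 3, 0, -0.007, 0], [-0.2, 0.1, 6, 0, -0.007, 0], [-0.2, 0.1, 9, 0, -0.007, 0], [-0.2, 0.1, 11, 0, -0.007, 0], [-0.2, 0.1, 12.2, 0, -0.007, 0], [-0.2, 0.1, 12.2, 0, -0.007, 0]],
  ],
)

```text
clock: 9.05
tcp_pos: [543.7, 207.8, 175.0]
orientation: [-3.141, -0.001, 3.091]
contact_force: [1.2, -0.4, -0.2]
gripper_width: 39.6
```

play_rows(
  targets=[
    [[0, 0, 0, 0, 0, 0], [0, 0, 0, 0, 0, 0], [0, 0, 0, 0, 0, 0], [0, 0, 0, 0, 0, 0], [0, 0, 0, 0, 0, 0], [0, 0, 0, 0, 0, 0]],
  ],
  gripper=1,
  force=15,
)

```text
clock: 9.65
tcp_pos: [545.3, 209.2, 177.6]
orientation: [3.141, 0.004, 3.093]
contact_force: [-0.9, 0.7, 6.2]
gripper_width: 11.1
```

Run:
```python
from h import *
state()
w=imaging.capture("wrist"); cv2.imwrite("pics/w5.png",w["pixels"][:,:,::-1])
p,q=tool()
def arc(t):
    a=t+np.arctan2(20,148); return np.array([0,50+149.35*np.cos(a),172+149.35*np.sin(a)])
def wps(ts,y0=p):
    P0=W(*arc(0)); return [tuple(p+W(*arc(t))-P0)+(np.pi-.049,) for t in ts]
print("bar est",W(*arc(0)))
ts=np.linspace(0,1.1,34)[1:]
a=wps(ts)
for i in range(0,33,11):
    base=None if i==0 else (np.array(a[i-1][:3]),R.from_euler("xyz",[np.pi,0,np.pi-.049]))
    rows(a[i:i+11],base)
```

```text
t 9.65 tcp [545.3 209.2 177.6] rpy [3.141 0.004 3.093] F [-0.9  0.7  6.2] w 11.1 j [ 0.25  0.38  1.6  -0.    1.16 -1.27]
bar est [544.39834921 207.96706237 192.00063777]
[[-0.0, -0.07, -0.49, 0.001, 0.004, 0.0], [-0.0, -0.17, -0.98, 0.001, 0.004, 0.0], [-0.01, -0.27, -1.47, 0.001, 0.004, 0.0], [-0.01, -0.4, -1.95, 0.001, 0.004, 0.0], [-0.01, -0.53, -2.43, 0.001, 0.004, 0.0], [-0.01, -0.69, -2.9, 0.001, 0.004, 0.0], [-0.01, -0.86, -3.37, 0.001, 0.004, 0.0], [-0.02, -1.05, -3.83, 0.001, 0.004, 0.0], [-0.02, -1.25, -4.29, 0.001, 0.004, 0.0], [-0.02, -1.46, -4.73, 0.001, 0.004, 0.0], [-0.02, -1.7, -5.17, 0.001, 0.004, 0.0]]
[[-0.0, -0.25, -0.43, 0.0, 0.0, 0.0], [-0.0, -0.51, -0.86, 0.0, 0.0, 0.0], [-0.0, -0.78, -1.27, 0.0, 0.0, 0.0], [-0.0, -1.07, -1.68, 0.0, 0.0, 0.0], [-0.0, -1.37, -2.07, 0.0, 0.0, 0.0], [-0.0, -1.69, -2.46, 0.0, 0.0, 0.0], [-0.0, -2.01, -2.83, 0.0, 0.0, 0.0], [-0.0, -2.35, -3.2, 0.0, 0.0, 0.0], [-0.0, -2.7, -3.55, 0.0, 0.0, 0.0], [-0.0, -3.07, -3.89, 0.0, 0.0, 0.0], [-0.0, -3.44, -4.22, 0.0, 0.0, 0.0]]
[[0.0, -0.39, -0.32, 0.0, 0.0, 0.0], [-0.0, -0.78, -0.62, 0.0, 0.0, 0.0], [0.0, -1.19, -0.91, 0.0, 0.0, 0.0], [0.0, -1.6, -1.18, 0.0, 0.0, 0.0], [-0.0, -2.02, -1.44, 0.0, 0.0, 0.0], [-0.0, -2.46, -1.69, 0.0, 0.0, 0.0], [0.0, -2.9, -1.92, 0.0, 0.0, 0.0], [0.0, -3.34, -2.14, 0.0, 0.0, 0.0], [0.0, -3.8, -2.35, 0.0, 0.0, 0.0], [0.0, -4.26, -2.53, 0.0, 0.0, 0.0], [0.0, -4.73, -2.7, 0.0, 0.0, 0.0]]
```

View pics/w5.png

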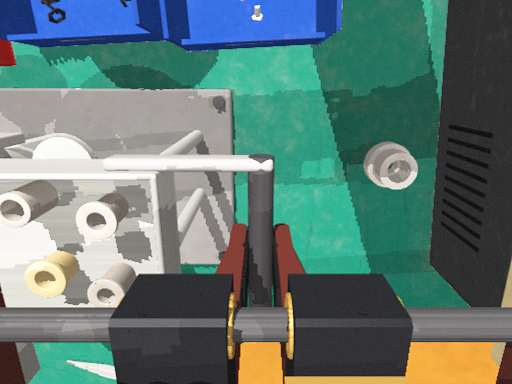

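play_rows(
  targets=[
    [[0, -0.07, -0.5, 0, 0, 0], [0, -0.17, -1, 0, 0, 0], [0, -0.27, -1.47, 0, 0, 0], [0, -0.4, -1.95, 0, 0, 0], [0, -0.53, -2.43, 0, 0, 0], [0, -0.69, -2.9, 0, 0, 0], [0, -0.86, -3.37, 0, 0, 0], [0, -1.05, -3.83, 0, 0, 0], [0, -1.25, -4.29, 0, 0, 0], [0, -1.46, -4.73, 0, 0, 0], [0, -1.7, -5.17, 0, 0, 0]],
  ],
)

```text
clock: 10.8
tcp_pos: [544.4, 193.2, 229.4]
orientation: [3.138, 0.004, 3.093]
contact_force: [3.7, 6.0, -0.3]
gripper_width: 11.5
```

Run:
```python
from h import *
state()
w=imaging.capture("wrist"); cv2.imwrite("pics/w6.png",w["pixels"][:,:,::-1])
```

```text
t 10.8 tcp [544.4 193.2 229.4] rpy [3.138 0.004 3.093] F [ 3.7  6.  -0.3] w 11.5 j [ 0.22  0.32  1.56  0.    1.26 -1.3 ]
```

View pics/w6.png

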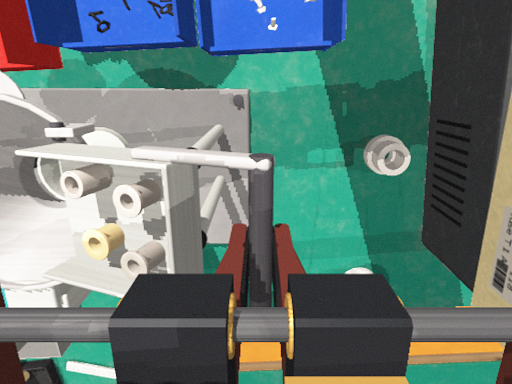

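Pan is tilting and the four bushings are still standing near (85,182), (130,198), (103,240), (140,260). Continue slowly.

play_rows(
  targets=[
    [[0, -0.12, -0.22, 0, 0, 0], [0, -0.25, -0.43, 0, 0, 0], [0, -0.38, -0.65, 0, 0, 0], [0, -0.51, -0.86, 0, 0, 0], [0, -0.65, -1.07, 0, 0, 0], [0, -0.78, -1.27, 0, 0, 0], [0, -0.92, -1.48, 0, 0, 0], [0, -1.07, -1.68, 0, 0, 0], [0, -1.22, -1.88, 0, 0, 0], [0, -1.37, -2.07, 0, 0, 0], [0, -1.37, -2.07, 0, 0, 0], [0, -1.37, -2.07, 0, 0, 0]],
  ],
)

```text
clock: 12.05
tcp_pos: [543.7, 180.3, 250.7]
orientation: [3.137, 0.005, 3.093]
contact_force: [1.9, 8.5, 4.2]
gripper_width: 11.5
```

Run:
```python
from h import *
state()
w=imaging.capture("wrist"); cv2.imwrite("pics/w7.png",w["pixels"][:,:,::-1])
```

```text
t 12.05 tcp [543.7 180.3 250.7] rpy [3.137 0.005 3.093] F [1.9 8.5 4.2] w 11.5 j [ 0.2   0.29  1.54  0.    1.31 -1.33]
```

View pics/w7.png

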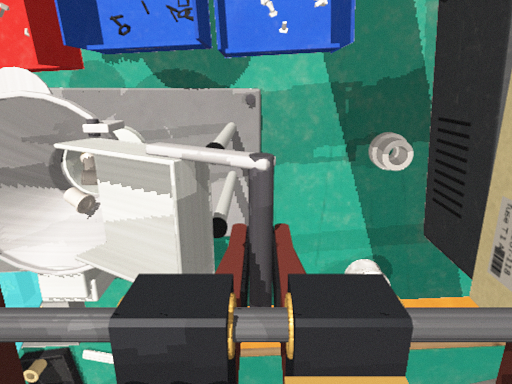

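play_rows(
  targets=[
    [[0, -0.16, -0.2, 0, 0, 0], [0, -0.32, -0.39, 0, 0, 0], [0, -0.48, -0.58, 0, 0, 0], [0, -0.64, -0.76, 0, 0, 0], [0, -0.81, -0.95, 0, 0, 0], [0, -0.98, -1.13, 0, 0, 0], [0, -1.33, -1.48, 0, 0, 0], [0, -1.7, -1.82, 0, 0, 0], [0, -1.7, -1.82, 0, 0, 0], [0, -1.7, -1.82, 0, 0, 0], [0, -1.7, -1.82, 0, 0, 0], [0, -1.7, -1.82, 0, 0, 0]],
  ],
)

```text
clock: 13.3
tcp_pos: [542.9, 164.1, 269.6]
orientation: [3.135, 0.005, 3.093]
contact_force: [0.4, 9.4, 6.8]
gripper_width: 11.5
```

Run:
```python
from h import *
state()
w=imaging.capture("wrist"); cv2.imwrite("pics/w8.png",w["pixels"][:,:,::-1])
t=imaging.capture("top"); crop(t,180,340,140,250,5,"pics/t8.png")
s=imaging.capture("scene"); crop(s,200,330,130,260,5,"pics/s8.png")
```

```text
t 13.3 tcp [542.9 164.1 269.6] rpy [3.135 0.005 3.093] F [0.4 9.4 6.8] w 11.5 j [ 0.17  0.27  1.52  0.01  1.34 -1.36]
```

View pics/w8.png

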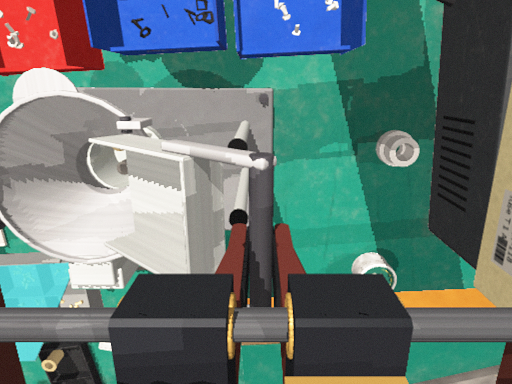

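View pics/t8.png

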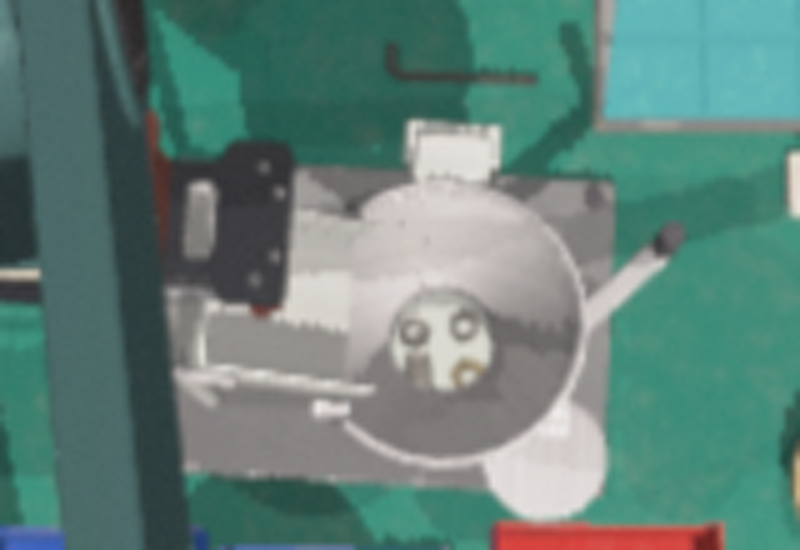

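View pics/s8.png

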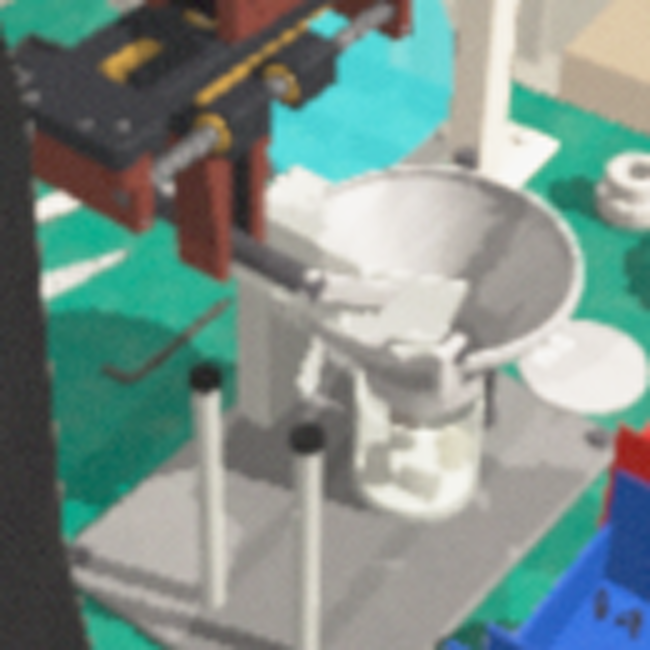

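play_rows(
  targets=[
    [[0, 0.37, 0.34, 0, 0, 0], [0, 0.72, 0.7, 0, 0, 0], [0, 1.06, 1.06, 0, 0, 0], [0, 1.38, 1.43, 0, 0, 0], [0, 1.7, 1.82, 0, 0, 0], [0, 2, 2.21, 0, 0, 0], [0, 2.29, 2.62, 0, 0, 0], [0, 2.56, 3.03, 0, 0, 0], [0, 2.82, 3.46, 0, 0, 0], [0, 3.07, 3.89, 0, 0, 0]],
  ],
)

```text
clock: 14.45
tcp_pos: [544.4, 193.3, 229.5]
orientation: [3.139, 0.004, 3.093]
contact_force: [3.7, 4.6, 1.5]
gripper_width: 11.5
```

play_rows(
  targets=[
    [[0, 0.24, 0.44, 0, 0, 0], [0, 0.45, 0.88, 0, 0, 0], [0, 0.65, 1.34, 0, 0, 0], [0, 0.84, 1.8, 0, 0, 0], [0, 1.01, 2.27, 0, 0, 0], [0, 1.17, 2.74, 0, 0, 0], [0, 1.3, 3.22, 0, 0, 0], [0, 1.43, 3.7, 0, 0, 0], [0, 1.53, 4.19, 0, 0, 0], [0, 1.63, 4.68, 0, 0, 0], [0, 1.7, 5.1, 0, 0, 0], [0, 1.7, 5.1, 0, 0, 0]],
  ],
)

```text
clock: 15.65
tcp_pos: [545.1, 209.2, 177.5]
orientation: [3.141, 0.003, 3.093]
contact_force: [4.0, 2.5, -1.0]
gripper_width: 11.8
```

Run:
```python
from h import *
state()
w=imaging.capture("wrist"); cv2.imwrite("pics/w9.png",w["pixels"][:,:,::-1])
```

```text
t 15.65 tcp [545.1 209.2 177.5] rpy [3.141e+00 3.000e-03 3.093e+00] F [ 4.   2.5 -1. ] w 11.8 j [ 0.25  0.38  1.6  -0.    1.16 -1.27]
```

View pics/w9.png

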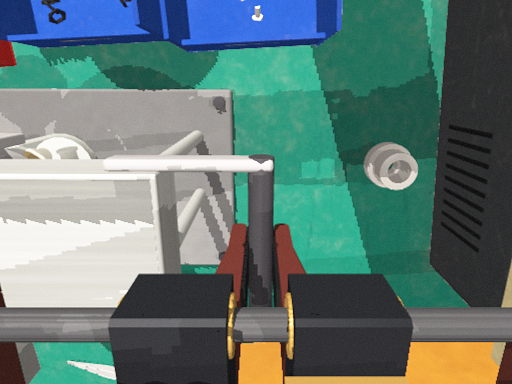

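Pan is back at its starting view and empty. Release and rise.

play_rows(
  targets=[
    [[0, 0, 0, 0, 0, 0], [0, 0, 0, 0, 0, 0], [0, 0, 0, 0, 0, 0], [0, 0, 0, 0, 0, 0], [0, 0, -2, 0, 0, 0], [0, 0, -5, 0, 0, 0], [0, 0, -9, 0, 0, 0], [0, 0, -12.5, 0, 0, 0], [0, 0, -12.5, 0, 0, 0]],
  ],
  gripper=0.1,
)

```text
clock: 16.6
tcp_pos: [547.1, 209.6, 307.9]
orientation: [3.138, 0.011, 3.093]
contact_force: [0.4, 1.4, 0.5]
gripper_width: 39.7
```

Run:
```python
from h import *
state()
p,q=tool(); B=np.array([587.5,-113,300]); n=12
rows([tuple(p+(B-p)*k/n)+(np.pi-.049+(1.522-np.pi+.049)*k/n,) for k in range(1,n+1)])
w=imaging.capture("wrist"); cv2.imwrite("pics/w10.png",w["pixels"][:,:,::-1])
```

```text
t 16.6 tcp [547.1 209.6 307.9] rpy [3.138 0.011 3.093] F [0.4 1.4 0.5] w 39.7 j [ 0.25  0.27  1.43 -0.    1.43 -1.27]
[[-0.47, -2.67, 0.06, 0.004, 0.011, 0.131], [-0.93, -5.34, 0.13, 0.005, 0.011, 0.262], [-1.4, -8.01, 0.19, 0.005, 0.011, 0.393], [-1.87, -10.68, 0.25, 0.006, 0.01, 0.524], [-2.33, -13.35, 0.31, 0.007, 0.01, 0.655], [-2.8, -16.01, 0.38, 0.008, 0.01, 0.786], [-3.26, -18.68, 0.44, 0.008, 0.009, 0.916], [-3.73, -21.35, 0.5, 0.009, 0.009, 1.047], [-4.2, -24.02, 0.56, 0.01, 0.008, 1.178], [-4.66, -26.69, 0.63, 0.01, 0.008, 1.309], [-5.13, -29.36, 0.69, 0.011, 0.007, 1.44], [-5.6, -32.03, 0.75, 0.012, 0.006, 1.571]]
```

View pics/w10.png

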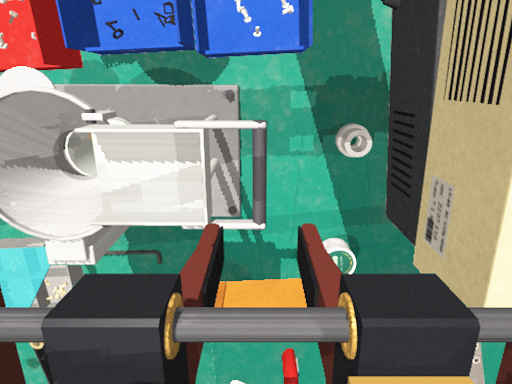

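play_rows(
  targets=[
    [[-0.5, -2.7, 0, 0.004, 0.011, 0.131], [-0.9, -5.3, 0.1, 0.005, 0.011, 0.262], [-1.4, -8, 0.2, 0.005, 0.011, 0.393], [-1.9, -10.7, 0.2, 0.006, 0.01, 0.524], [-2.3, -13.3, 0.3, 0.007, 0.01, 0.655], [-2.8, -16, 0.4, 0.008, 0.01, 0.786], [-3.3, -18.7, 0.4, 0.008, 0.009, 0.916], [-3.7, -21.3, 0.5, 0.009, 0.009, 1.047], [-4.2, -24, 0.6, 0.01, 0.008, 1.178], [-4.7, -26.7, 0.6, 0.01, 0.008, 1.309], [-5.1, -29.4, 0.7, 0.011, 0.007, 1.44], [-5.6, -32, 0.7, 0.012, 0.006, 1.571]],
  ],
)

```text
clock: 17.85
tcp_pos: [583.4, -114.3, 293.1]
orientation: [-3.129, 0.002, 1.516]
contact_force: [-0.7, -0.7, -0.4]
gripper_width: 39.3
```

play_rows(
  targets=[
    [[0, 0, 0, 0, 0, 0], [0, 0, 0, 0, 0, 0]],
  ],
)

```text
clock: 18.05
tcp_pos: [583.7, -113.2, 293.7]
orientation: [-3.13, 0.002, 1.523]
contact_force: [-0.6, -0.7, -0.3]
gripper_width: 39.7
```

Run:
```python
from h import *
state()
p,q=tool();w=imaging.capture("wrist"); cv2.imwrite("pics/w11.png",w["pixels"][:,:,::-1])
def wp(P):
    c=np.linalg.inv(w["mount"])@np.r_[q.inv().apply(P-p),1]; u=w["camera_matrix"]@c[:3]; return u[:2]/u[2]
print(wp(np.array([587,-112.5,131])))
rows([(587,-112.5,104,1.522)])
```

```text
t 18.05 tcp [ 583.7 -113.2  293.7] rpy [-3.130e+00  2.000e-03  1.523e+00] F [-0.6 -0.7 -0.3] w 39.7 j [-0.3   0.3   1.41 -0.    1.43 -0.26]
[265.19726465 167.80894836]
[[0.06, 0.53, 19.0, -0.011, 0.002, 0.002]]
```

View pics/w11.png

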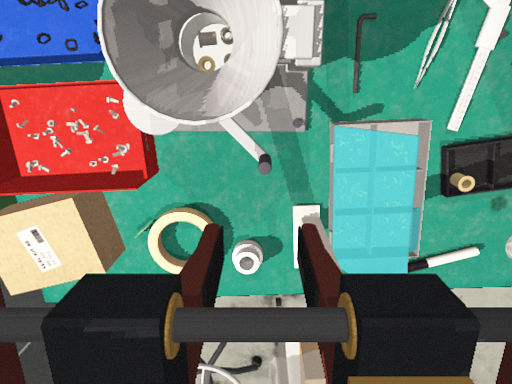

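play_rows(
  targets=[
    [[0.1, 0.3, 3, -0.011, 0, 0], [0.2, 0.5, 7, -0.011, 0, 0], [0.2, 0.5, 11, -0.011, 0, 0], [0.2, 0.5, 15, -0.011, 0, 0], [0.2, 0.5, 18.3, -0.011, 0, 0], [0.2, 0.5, 18.9, -0.011, 0, 0], [0.2, 0.5, 18.9, -0.011, 0, 0]],
  ],
)

```text
clock: 18.8
tcp_pos: [587.1, -110.8, 105.5]
orientation: [-3.141, 0.002, 1.524]
contact_force: [0.1, -0.1, -0.2]
gripper_width: 39.2
```

play_rows(
  targets=[
    [[0, 0, 0, 0, 0, 0], [0, 0, 0, 0, 0, 0], [0, 0, 0, 0, 0, 0], [0, 0, 0, 0, 0, 0], [0, 0, 0, 0, 0, 0], [0, 0, 0, 0, 0, 0]],
  ],
  gripper=1,
  force=8,
)

```text
clock: 19.4
tcp_pos: [586.2, -112.1, 107.3]
orientation: [-3.141, 0.003, 1.522]
contact_force: [-6.1, 0.5, 6.7]
gripper_width: 13.9
```

Run:
```python
from h import *
state()
p,q=tool(); pv=W(0,-60,0)
d=p-pv; a0=np.arctan2(d[1],d[0]); r0=np.hypot(*d[:2]); a1=np.deg2rad(-135)+YAW
print(np.degrees(a0),r0)
n=20
f=lambda k:r0+(84.5-r0)*min(1,k/6)
wp=[(pv[0]+f(k)*np.cos(a0+(a1-a0)*k/n),pv[1]+f(k)*np.sin(a0+(a1-a0)*k/n),p[2],1.522) for k in range(1,n+1)]
rows(wp[:10]); rows(wp[10:],(np.array(wp[9][:3]),q)); print(wp[-1])
```

```text
t 19.4 tcp [ 586.2 -112.1  107.3] rpy [-3.141e+00  3.000e-03  1.522e+00] F [-6.1  0.5  6.7] w 13.9 j [-0.3   0.48  1.64 -0.    1.03 -0.25]
-48.85141222084047 82.79169984494273
[[-0.45, -0.46, 0.0, -0.001, 0.003, -0.0], [-0.86, -0.96, 0.0, -0.001, 0.003, -0.0], [-1.24, -1.49, 0.01, -0.001, 0.003, -0.0], [-1.57, -2.05, 0.01, -0.001, 0.003, -0.0], [-1.86, -2.63, 0.01, -0.001, 0.003, -0.0], [-2.11, -3.24, 0.01, -0.001, 0.003, -0.0], [-2.28, -3.87, 0.01, -0.001, 0.003, -0.0], [-2.4, -4.52, 0.01, -0.001, 0.003, -0.0], [-2.47, -5.17, 0.01, -0.001, 0.003, -0.0], [-2.49, -5.82, 0.01, -0.001, 0.003, -0.0]]
[[0.03, -0.66, 0.0, -0.001, 0.003, -0.0], [0.11, -1.31, 0.0, -0.001, 0.003, -0.0], [0.25, -1.95, 0.0, -0.001, 0.003, -0.0], [0.43, -2.58, 0.0, -0.001, 0.003, -0.0], [0.66, -3.19, 0.0, -0.001, 0.003, -0.0], [0.94, -3.79, -0.0, -0.001, 0.003, -0.0], [1.26, -4.36, -0.0, -0.001, 0.003, -0.0], [1.62, -4.9, -0.0, -0.001, 0.003, -0.0], [2.03, -5.42, -0.0, -0.001, 0.003, -0.0], [2.48, -5.9, -0.0, -0.001, 0.003, -0.0]]
(np.float64(469.15576532051995), np.float64(-106.48018709923647), np.float64(107.27101630432055), 1.522)
```

play_rows(
  targets=[
    [[-0.45, -0.46, 0, 0, 0, 0], [-0.86, -0.96, 0, 0, 0, 0], [-1.24, -1.49, 0, 0, 0, 0], [-1.57, -2.05, 0, 0, 0, 0], [-1.86, -2.63, 0, 0, 0, 0], [-2.11, -3.24, 0, 0, 0, 0], [-2.28, -3.87, 0, 0, 0, 0], [-2.4, -4.52, 0, 0, 0, 0], [-2.47, -5.17, 0, 0, 0, 0], [-2.49, -5.82, 0, 0, 0, 0]],
  ],
)

```text
clock: 20.4
tcp_pos: [528.9, -135.4, 106.6]
orientation: [3.138, 0.005, 1.522]
contact_force: [1.6, -4.0, 5.3]
gripper_width: 13.7
```

play_rows(
  targets=[
    [[0.03, -0.66, 0, 0, 0, 0], [0.11, -1.31, 0, 0, 0, 0], [0.25, -1.95, 0, 0, 0, 0], [0.43, -2.58, 0, 0, 0, 0], [0.66, -3.19, 0, 0, 0, 0], [0.94, -3.79, 0, 0, 0, 0], [1.26, -4.36, 0, 0, 0, 0], [1.62, -4.9, 0, 0, 0, 0], [2.03, -5.42, 0, 0, 0, 0], [2.4, -5.8, 0, 0, 0, 0], [2.4, -5.8, 0, 0, 0, 0]],
  ],
)

```text
clock: 21.5
tcp_pos: [469.8, -106.5, 105.8]
orientation: [-3.141, 0.002, 1.522]
contact_force: [-1.3, -1.0, 6.9]
gripper_width: 13.6
```

Run:
```python
from h import *
state()
w=imaging.capture("wrist"); cv2.imwrite("pics/w12.png",w["pixels"][:,:,::-1])
t=imaging.capture("top"); crop(t,180,340,140,250,5,"pics/t12.png")
```

```text
t 21.5 tcp [ 469.8 -106.5  105.8] rpy [-3.141e+00  2.000e-03  1.522e+00] F [-1.3 -1.   6.9] w 13.6 j [-0.36  0.34  1.89 -0.    0.91 -0.31]
```

View pics/t12.png

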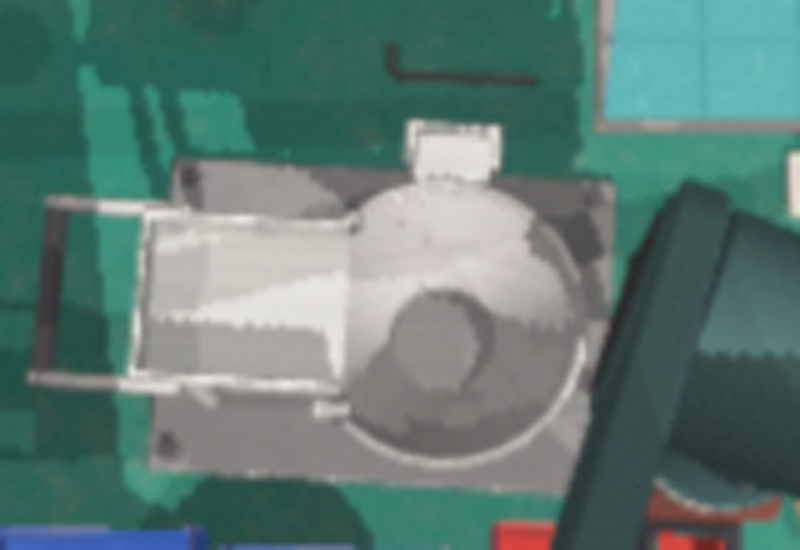

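play_rows(
  targets=[
    [[0.15, -0.13, 0, 0, 0, 0], [0.3, -0.27, 0, 0, 0, 0], [0.45, -0.4, 0, 0, 0, 0], [0.6, -0.54, 0, 0, 0, 0], [0.6, -0.54, 0, 0, 0, 0], [0.6, -0.54, 0, 0, 0, 0]],
  ],
)

```text
clock: 22.2
tcp_pos: [466.3, -102.1, 105.8]
orientation: [3.14, 0.005, 1.523]
contact_force: [0.6, -8.1, 3.2]
gripper_width: 13.5
```

play_rows(
  targets=[
    [[-0.1, 0.1, 0, 0, 0, 0], [-0.1, 0.1, 0, 0, 0, 0], [-0.1, 0.1, 0, 0, 0, 0], [-0.1, 0.1, 0, 0, 0, 0], [-0.1, 0.1, -3, 0, 0, 0], [-0.1, 0.1, -7, 0, 0, 0], [-0.1, 0.1, -11, 0, 0, 0], [-0.1, 0.1, -15, 0, 0, 0], [-0.1, 0.1, -18, 0, 0, 0], [-0.1, 0.1, -18, 0, 0, 0]],
  ],
  gripper=0.1,
)

```text
clock: 23.2
tcp_pos: [469.9, -102.2, 290.3]
orientation: [3.132, 0.005, 1.522]
contact_force: [0.7, -0.5, -0.3]
gripper_width: 39.2
```

Run:
```python
from h import *
state()
p,q=tool();w=imaging.capture("wrist"); cv2.imwrite("pics/w13.png",w["pixels"][:,:,::-1])
```

```text
t 23.2 tcp [ 469.9 -102.2  290.3] rpy [3.132 0.005 1.522] F [ 0.7 -0.5 -0.3] w 39.2 j [-0.36  0.12  1.67 -0.    1.35 -0.31]
```

View pics/w13.png

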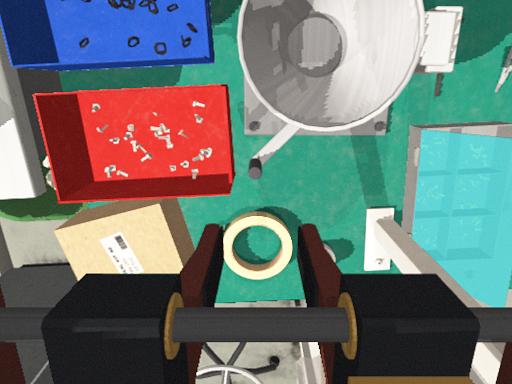

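Run:
```python
from h import *
p,q=tool(); b0=np.arctan2(p[1],p[0]); r=np.hypot(*p[:2])
rows([polar(r+(460-r)*k/8,b0-.09*k,290,1.522-.09*k) for k in range(1,9)])
```

```text
[[-4.16, -1.14, -0.21, 0.006, 0.004, 0.09], [-8.18, -2.63, -0.2, 0.007, 0.004, 0.18], [-12.02, -4.48, -0.19, 0.007, 0.003, 0.27], [-15.67, -6.65, -0.19, 0.007, 0.003, 0.36], [-19.09, -9.13, -0.19, 0.007, 0.003, 0.45], [-22.25, -11.9, -0.2, 0.007, 0.002, 0.54], [-25.14, -14.92, -0.2, 0.007, 0.002, 0.63], [-27.72, -18.18, -0.21, 0.008, 0.002, 0.72]]
```

play_rows(
  targets=[
    [[-4.2, -1.1, -0.2, 0, 0, 0.09], [-8.2, -2.6, -0.2, 0, 0, 0.18], [-12, -4.5, -0.2, 0, 0, 0.27], [-15.7, -6.6, -0.2, 0, 0, 0.36], [-19.1, -9.1, -0.2, 0, 0, 0.45], [-22.2, -11.9, -0.2, 0, 0, 0.54], [-25.1, -14.9, -0.2, 0, 0, 0.63], [-27.7, -18.2, -0.2, 0, 0, 0.72], [-27.7, -18.2, -0.2, 0, 0, 0.72]],
  ],
)

```text
clock: 24.15
tcp_pos: [268.3, -370.9, 286.6]
orientation: [3.142, 0.002, 0.795]
contact_force: [1.0, 0.0, 0.2]
gripper_width: 39.5
```

Run:
```python
from h import *
state()
t=imaging.capture("top"); crop(t,150,390,120,260,3.3,"pics/t14.png")
s=imaging.capture("scene"); crop(s,200,350,130,260,5,"pics/s14.png")
```

```text
t 24.15 tcp [ 268.3 -370.9  286.6] rpy [3.142e+00 2.000e-03 7.950e-01] F [1.  0.  0.2] w 39.5 j [-1.09  0.09  1.71 -0.    1.34 -0.32]
```

View pics/t14.png

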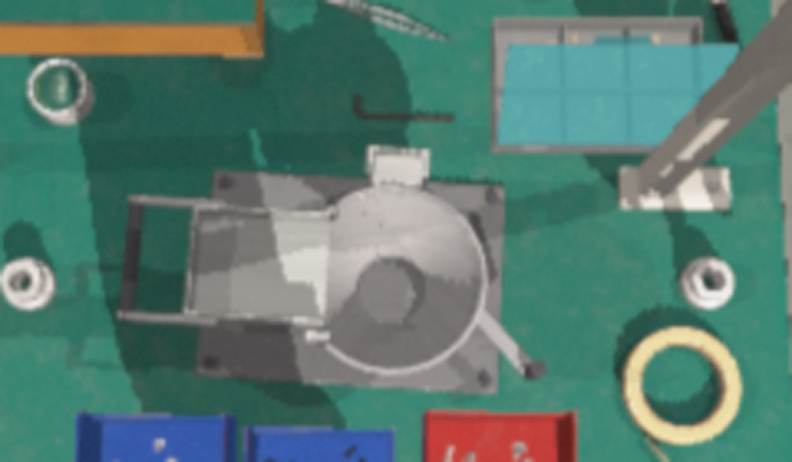

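View pics/s14.png

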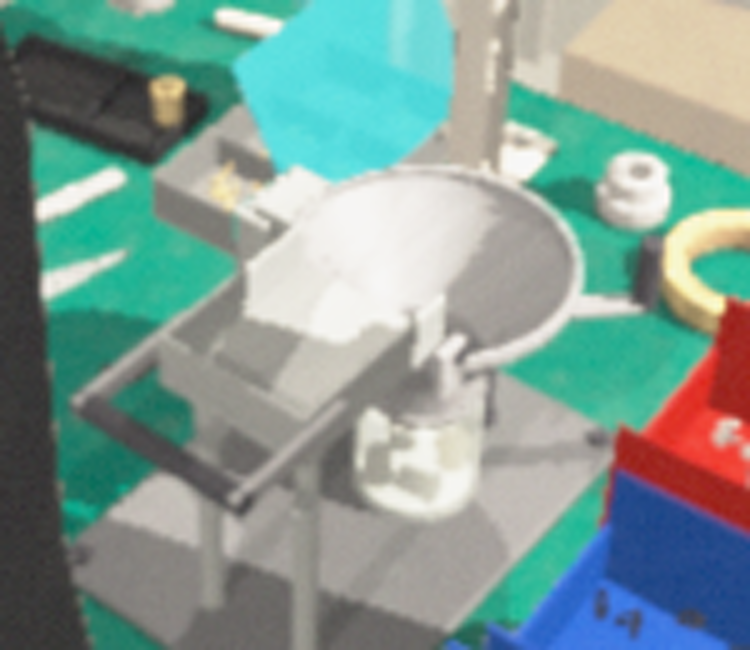

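Run:
```python
from h import *
t=imaging.capture("top"); s=imaging.capture("scene")
print("post",plane(t,(150+535.5/3.3-.5,120+369.5/3.3-.5),131)[:2])
# jar: widest points at its silhouette, mid height z~40 (s14 px left 355, right 480, row 460)
print("jar mid",plane(s,(200+418/5-.5,130+455/5-.5),42)[:2], "expected",O, "proj outlet axis z8..76", ((proj(s,[W(0,0,8),W(0,0,76)])-[200,130])*5).round())
print(workorder.finish_job()); state()
```

```text
post [ 466.05542797 -103.67658161]
jar mid [524.82988092  22.76261309] expected [534.7  10.2] proj outlet axis z8..76 [[410. 474.]
 [416. 386.]]
the job is handed in; nothing more can be done
None
the job is handed in; nothing more can be done
```

The job is handed in. All four bushings are in the jar, the pan is back down, and the gate is closed. It took about 24 s of the 70 s.

**What I did:** I gripped the lever post and swung the gate open. I then raised the pan bar along its arc to about 0.75 rad; the bushings had all left the pan by about 0.55 rad. I lowered the pan, let go, and turned the lever back against its closed stop. The arm finished clear of everything.

**Last checks:**
- **Bushings:** The top view showed all four in the jar before the gate closed, and the pan was seen empty.
- **Pan:** The gripper returned to its starting height within 0.1 mm, and the pan looked level afterwards.
- **Gate:** The lever post moved a 120.3 mm chord, which is a 90° turn. The arm felt about 8 N at the closed stop, and the plate covers the throat.
- **Bystanders:** housing_a and the tape looked unmoved in the pictures. I never identified the tin for certain, but I saw nothing disturbed.

**Disagreements:**
- **Gate start:** It was already about 0.28 rad open when I began.
- **First closing move:** It stopped about 0.06 rad short with no stop force, so I pushed a little further.
- **Jar position:** A rough single-view estimate put the jar about 16 mm from the stand axis, just over the 15 mm limit. I believe that estimate is poor, because it puts a point on the jar's near side onto a flat plane. The jar's outline sits within about 1 to 2 pixels sideways of the projected outlet axis and looks upright. I did not confirm its position along the camera's line of sight.

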